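# Nest the square stacking pots on their saucer

### The arm

A 6-joint arm with a two-finger parallel gripper is mounted at the origin on a cart in front of the work surface, level with it; the furniture and walls round the work are solid. World frame = base frame: x ahead of the robot, y to its left, z up, the work surface at z = 0. Lengths are in m, angles in rad, forces in N, time in s.
With the tool pointing down it reaches from about 0.275 to 0.85 m from the base axis. Payload 5.2 kg.
Tool frame: the origin (TCP) lies at the very end of the fingers, on their centre line; the grasp point (between the pads) lies 19 mm behind it; z points along the fingers, y is the line along which they close (so a half turn about z gives the same grasp; the last joint's range is limited). The gripper opens to 85 mm and grips with 20 to 120 N. Pads are 22 mm wide; open, the fingers measure 114 mm over their backs; the gripper's body (76 mm by 85 mm) begins 54 mm behind the grasp point. The pads swing forward as they close: fully open they stand 13 mm farther back than shut.
Start: joints at [-1.476, 0.259, 1.535, -0, 1.348, -0.203], TCP at [0.161, -0.526, 0.231] pointing down, gripper open.
Joint ranges: [-3.14, 3.14], [-0.91, 2.08], [0.19, 2.58], [-1.22, 4.36], [0.22, 2.71], [-3.12, 3.12]. Speed limits (rad/s): [2.57, 2.57, 3.14, 3.14, 3.14, 3.14].

### API

Orientations are given as a unit quaternion [w, x, y, z].
In Python, from station import env gives the robot as it stands.
- The arm moves only by the shell command python3 inch.py 'ROWS'. ROWS is rows parted by semicolons, their numbers by spaces, 1 to 8 of them, each of 7 numbers: dx, dy, dz in m, then a rotation vector rx, ry, rz in rad, then the finger opening in m; each row is the pose to reach, as a shift and turn from the pose commanded when the command began, along the tool's axes at that moment; what a row does not reach only later rows make up. A row lasts 1/12 s, in which the tool goes at most 0.0417 m and 0.125 rad, less where a joint would pass 70% of its speed; a pose out of reach is approached as far as the arm can. The fingers move at their own pace and stop on an object; the grip force is fixed at half the most. Time passes only in rows, so rows that do not move let the fingers close. It prints the time, the measured TCP pose, the force, the opening and the grip force at its end.
- env.get_obs(): the state, without advancing time (a new reading comes with each control period).
- env.camera(name): name is "side" or "top" or "wrist"; returns the picture (480x640x3 uint8, blue, green, red); there is no depth.
- env.camera_info(name): a dict with "fovy" (degrees; the focal length in pixels is half the picture's height over the tangent of half this angle, whatever the lens; pixels are square), "cx", "cy" (the principal point, pixels), "k1" (the pictures are not rectified: a ray, as slopes to the right and down, at radius r is drawn at 1 + k1 r^2 times it, then the intrinsics apply), "position" and "orientation" of the camera in the world; the wrist camera has in their place "mount" (4x4, takes a point from camera to tool coordinates, whose origin is the TCP and whose axes are the flange's). Camera axes: x right, y down, z forward; pixel columns grow to the right and rows downward; lengths in m; the calibration is good to about 2 mm. A picture is of the moment at which its call begins: read the wrist's pose just before it. camera_info takes no time and is no camera call.
- env.sign_off(): hands the job in; it is judged then, once.
The state is a dict: "time_s": time; "joints": joint angles; "joint_vel": joint speeds; "joint_torque": joint torques, N m; "position": TCP position; "orientation": TCP orientation; "ft_force": force on the tool from outside, world axes, zero at the start; "moment": the same for the moment, N m; "width": finger opening in m; "grasp_force": force on a finger pad.
Only numpy, scipy, OpenCV 4.12 (cv2) and the standard library are available. Lean on these libraries where they do the work, as an engineer would, in place of code of your own. Each camera call takes 0.05 s, during which the arm holds its last target. There are 200 camera calls.

### The job

Tidy the three identical white square pots into one nested stack: leave the pot on the round saucer where it stands, and put the other two into it one in the other, in either order, each upright, mouth up and pushed fully home. One of them lies on its side and has to be turned upright first. Do not knock over the pot on the saucer, and leave the butter, the salt shaker and the tape where they are.

Things in the scene. Friction and masses are not known exactly. Their poses are not given: they have to be found in the camera images.
- saucer: Round cream dish 130 mm across, 17 mm high, fixed to the worktop. Origin: centre of its underside. Its flat inner floor, about 80 mm across, is 9 mm above the origin.
- pot_base: White square pot, open on top, 90 mm high, 0.2 kg, upright on the saucer. Origin: centre of the foot's underside; z along the axis to the mouth, x, y square to the sides. Outside: 40 mm square at the foot, widening to 57 mm at z 44, straight to 54, then a ledge to a straight collar 66 mm square (corners r 8) from z 54 to the rim at 90. Walls 3 mm: inside 60 mm square above z 57, 51 mm below.
- pot_standing: Pot like pot_base, same size, origin, axes; 0.15 to 0.26 kg; stands on the worktop. A pot nests sides in line (any quarter turn); the last 10 mm is snug, 1.5 mm play a side. Home: its ledge rests on the lower rim, its origin 36 mm above the lower pot's, its collar all above the lower rim. Grip the collar across its parallel sides (66 mm).
- pot_lying: Pot like pot_base, same size, origin, axes; 0.15 to 0.26 kg; starts lying on the worktop on an edge of its foot and an edge of its ledge, its -x side underneath, its axis (z, to the mouth) 13 degrees above level, the mouth towards the right (-y) within about 25 degrees. Can be gripped across its collar (local y) with the tool tilted over the mouth, and tipped up.
- butter: Wrapped block of butter, loose, a bystander at the back of the work. Origin: centre of its underside.
- salt_shaker: Salt shaker, loose, a bystander at the back of the work. Origin: centre of its underside.
- tape: Roll of tape, loose, a bystander at the back of the work. Origin: centre of its underside.

How it is judged:
By the outcome, as a careful person would: the job done as asked, in the order asked, and still so for the second after the job is handed in, with the robot touching nothing.
It also fails if it takes over 67 s, if anything falls off the work surface, if the arm or the gripper's body presses on something with over 40 N, if the wrist force passes 120 N, or if a joint passes its speed limit or range.

## Working session

There is one attempt and no reset: what is moved stays moved. The work goes in short steps, Python scripts to look and compute and a shell command to move; the robot and the scene stay as the last step left them, time stands still between calls to the robot, and variables do not carry over. Pictures are saved under pics/ and viewed, at most 12 in all, crops included, and the job is handed in when it is done.

```bash
ls; mkdir -p pics; python3 - <<'E'
from station import env
import cv2,numpy as np
o=env.get_obs();print(o['time_s'],o['position'],o['orientation'],o['width'])
for n in ['side','top','wrist']:
    i=env.camera_info(n);print(n,i)
    cv2.imwrite(f'pics/{n}0.png',env.camera(n))
a=cv2.imread('pics/side0.png');b=cv2.imread('pics/top0.png')
E
```

```text
inch.py
pics
station.py
0.0 [ 0.16135345 -0.52524717  0.23046353] [-9.27880139e-04  9.88934465e-01  1.48350131e-01  4.78543583e-05] 0.0853655828859301
side {'fovy': 54.87640240239813, 'cx': 321.3258484491087, 'cy': 241.42382655854527, 'k1': -0.04533444568145504, 'position': array([0.36064908, 0.86337222, 0.54402204]), 'orientation': array([ 0.0794994 , -0.14233956,  0.85747812, -0.48800673])}
top {'fovy': 53.317682069688736, 'cx': 317.74639336038683, 'cy': 236.02000943748072, 'k1': 0.03798893047770549, 'position': array([0.507865  , 0.09953091, 1.2007567 ]), 'orientation': array([ 0.03011192, -0.69640518,  0.71621768, -0.03384279])}
wrist {'fovy': 65.6688348872553, 'cx': 316.8731971534655, 'cy': 240.35439387355126, 'k1': -0.041469272633793186, 'mount': array([[-3.10057274e-04, -9.54636735e-01, -2.97772747e-01,
         7.52346082e-02],
       [ 9.99999619e-01, -5.38939842e-04,  6.86545756e-04,
         1.18887419e-03],
       [-8.15883396e-04, -2.97772421e-01,  9.54636538e-01,
        -1.41874786e-01],
       [ 0.00000000e+00,  0.00000000e+00,  0.00000000e+00,
         1.00000000e+00]])}
```
View pics/top0.png

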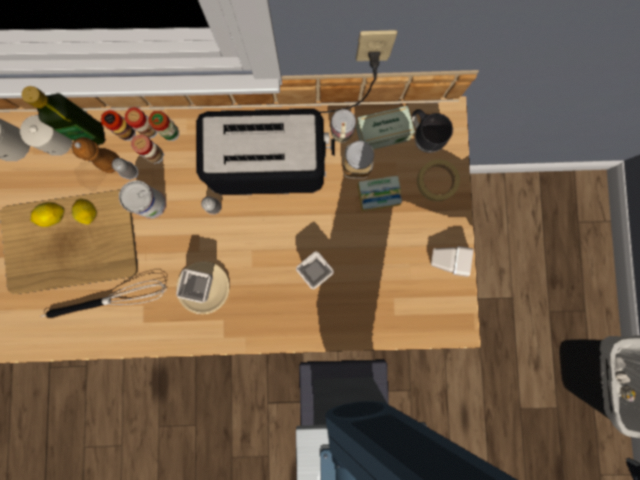

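View pics/side0.png

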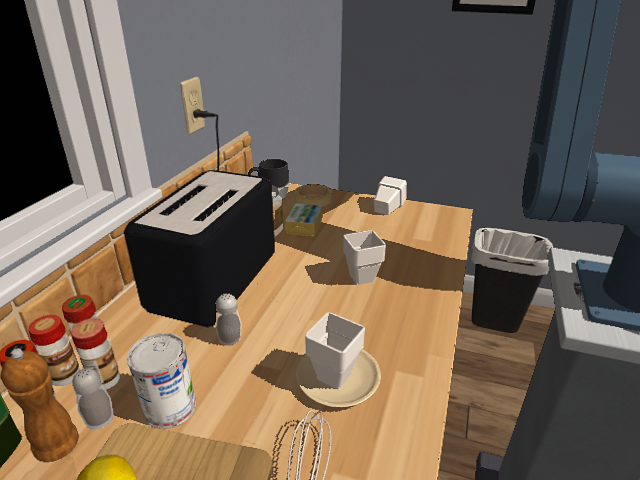

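```bash
cat > h.py <<'E'
from station import env
import cv2,numpy as np
from scipy.spatial.transform import Rotation as R
np.set_printoptions(precision=4,suppress=True)
def rot(q): return R.from_quat(np.roll(q,-1))
def snap(name,save=None):
    """image + camera (K,k1,pos,Rmat)"""
    o=env.get_obs(); im=env.camera(name); i=env.camera_info(name)
    f=240/np.tan(np.radians(i['fovy'])/2)
    K=np.array([[f,0,i['cx']],[0,f,i['cy']],[0,0,1]])
    if name=='wrist':
        M=i['mount'];T=rot(o['orientation']).as_matrix()
        p=o['position']+T@M[:3,3];A=T@M[:3,:3]
    else: p=i['position'];A=rot(i['orientation']).as_matrix()
    if save: cv2.imwrite('pics/'+save,im)
    return im,(K,i['k1'],p,A)
def rays(cam,px):
    K,k,p,A=cam
    u=cv2.undistortPoints(np.float64(px).reshape(-1,1,2),K,np.array([k,0,0,0.])).reshape(-1,2)
    d=np.c_[u,np.ones(len(u))]@A.T
    return d/np.linalg.norm(d,axis=1)[:,None]
def plane(cam,px,z):
    d=rays(cam,px);p=cam[2];return p+d*((z-p[2])/d[:,2])[:,None]
def project(cam,P):
    K,k,p,A=cam
    c=(np.atleast_2d(P)-p)@A
    return cv2.projectPoints(c,np.zeros(3),np.zeros(3),K,np.array([k,0,0,0.]))[0].reshape(-1,2)
def tri(cams,pxs):
    """least squares crossing of rays; returns point, rms miss"""
    S=np.zeros((3,3));b=np.zeros(3);L=[]
    for c,x in zip(cams,pxs):
        d=rays(c,[x])[0];Q=np.eye(3)-np.outer(d,d);S+=Q;b+=Q@c[2];L.append((Q,c[2]))
    P=np.linalg.solve(S,b);return P,[float(np.linalg.norm(Q@(P-p))) for Q,p in L]
def white(im,smax=45,vmin=60):
    h=cv2.cvtColor(im,cv2.COLOR_BGR2HSV)
    return cv2.morphologyEx(((h[...,1]<smax)&(h[...,2]>vmin)).astype(np.uint8)*255,cv2.MORPH_OPEN,np.ones((3,3)))
def down(yaw,tilt=0):
    """tool pointing down, tool y axis at world yaw; tilt turns about tool y"""
    y=np.array([np.cos(yaw),np.sin(yaw),0]);z=np.array([0,0,-1.]);x=np.cross(y,z)
    return R.from_matrix(np.c_[x,y,z])*R.from_euler('y',tilt)
def go(pos,Rt):
    """shift and turn to type for a target TCP pose"""
    o=env.get_obs();T=rot(o['orientation'])
    d=T.inv().apply(np.array(pos)-o['position']);w=(T.inv()*Rt).as_rotvec()
    print('go',d,w,'rows',max(np.linalg.norm(d)/.0417,np.linalg.norm(w)/.125),'t',o['time_s'])
E
python3 - <<'E'
from h import *
t,ct=snap('top');s,cs=snap('side')
for n,px,sx,z in [('base',(195,287),(335,337),.099),('stand',(315,271),(364,246),.09),('lying_rim',(467,262),(400,187),.05),('lying_foot',(434,257),(380,203),.02)]:
    print(n,plane(ct,[px],z),plane(cs,[sx],z),tri([ct,cs],[px,sx]))
print(plane(ct,[(0,350),(478,347),(468,170)],0))
print(env.get_obs()['joints'],rot(env.get_obs()['orientation']).as_matrix())
E
```

```text
base [[0.4987 0.3757 0.099 ]] [[0.498 0.396 0.099]] (array([0.5006, 0.38  , 0.0841]), [0.0020554439945480413, 0.0020554439945481865])
stand [[0.5274 0.1009 0.09  ]] [[0.5234 0.1297 0.09  ]] (array([0.5287, 0.1011, 0.0724]), [0.0010336113993559691, 0.0010336113993560606])
lying_rim [[ 0.5396 -0.2642  0.05  ]] [[ 0.5217 -0.2547  0.05  ]] (array([ 0.5318, -0.2675,  0.0436]), [0.008116214886191558, 0.008116214886191648])
lying_foot [[ 0.5549 -0.1934  0.02  ]] [[ 0.5621 -0.2049  0.02  ]] (array([ 0.557 , -0.1913,  0.0269]), [0.002409379141155783, 0.0024093791411556585])
[[ 0.3614  0.8678  0.    ]
 [ 0.3319 -0.2944  0.    ]
 [ 0.7748 -0.2955  0.    ]]
[-1.4758  0.259   1.5355 -0.      1.348  -0.2028] [[ 0.956   0.2934 -0.0001]
 [ 0.2934 -0.956   0.0009]
 [ 0.0002 -0.0009 -1.    ]]
```

```bash
python3 - <<'E'
from h import *
go([.53,-.26,.29],down(np.arctan2(-.31,.95)))
E
```

```text
go [ 0.4303 -0.1457 -0.0589] [-0.0007 -0.0006 -0.9576] rows 10.986475803672262 t 0.25
```

```bash
R="0.43 -0.146 -0.059 0 0 -0.958 0.085"; python3 inch.py '0.43 -0.146 -0.059 0 0 -0.958 0.085;0.43 -0.146 -0.059 0 0 -0.958 0.085;0.43 -0.146 -0.059 0 0 -0.958 0.085;0.43 -0.146 -0.059 0 0 -0.958 0.085;0.43 -0.146 -0.059 0 0 -0.958 0.085;0.43 -0.146 -0.059 0 0 -0.958 0.085;0.43 -0.146 -0.059 0 0 -0.958 0.085;0.43 -0.146 -0.059 0 0 -0.958 0.085'
python3 - <<'E'
from h import *
go([.53,-.26,.29],down(np.arctan2(-.31,.95)))
E
```

```text
time_s: 0.92
position: [0.4308, -0.3308, 0.2746]
orientation: [0.0, 0.807, 0.59, -0.0]
ft_force: [0.8, -1.2, -0.6]
width: 0.085
grasp_force: 0.0
go [ 0.0976  0.073  -0.0154] [0.0001 0.0002 0.0067] rows 2.9461318164456034 t 0.9167
```

```bash
python3 inch.py '0.098 0.073 -0.015 0 0 0 0.085;0.098 0.073 -0.015 0 0 0 0.085;0.098 0.073 -0.015 0 0 0 0.085;0.098 0.073 -0.015 0 0 0 0.085;0.098 0.073 -0.015 0 0 0 0.085;0.098 0.073 -0.015 0 0 0 0.085'
python3 - <<'E'
from h import *
im,c=snap('wrist','w1.png')
np.savez('w1.npz',im=im,K=c[0],k=c[1],p=c[2],A=c[3])
m=white(im)
n,l,st,ce=cv2.connectedComponentsWithStats(m)
for i in range(1,n):
    if st[i,4]>1000: print(st[i],ce[i])
E
```

```text
time_s: 1.42
position: [0.5288, -0.2617, 0.2887]
orientation: [-0.0, 0.809, 0.588, -0.0]
ft_force: [-0.5, 0.4, 0.4]
width: 0.0852
grasp_force: 0.0
[ 295  119   65   91 4529] [324.4427 167.8613]
[  456   126   184   302 38044] [562.4837 263.1096]
[   0  314   98  107 5374] [ 36.5648 357.5497]
[ 203  356  229   85 5832] [307.6041 397.8868]
```

View pics/w1.png

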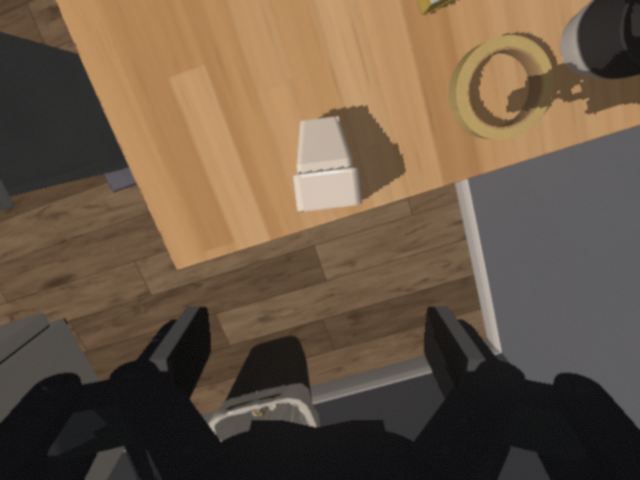

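```bash
python3 inch.py '0.06 0 0.05 0 0 0 0.085;0.06 0 0.05 0 0 0 0.085;0.06 0 0.05 0 0 0 0.085;0.06 0 0.05 0 0 0 0.085'
cat >> h.py <<'E'
def comp(im,near,smax=45,vmin=60):
    m=white(im,smax,vmin);n,l,st,ce=cv2.connectedComponentsWithStats(m)
    i=min([i for i in range(1,n) if st[i,4]>800],key=lambda i:np.hypot(*(ce[i]-near)))
    return (l==i).astype(np.uint8)*255
def poly(m,eps):
    c=max(cv2.findContours(m,cv2.RETR_EXTERNAL,cv2.CHAIN_APPROX_NONE)[0],key=cv2.contourArea)
    return cv2.approxPolyDP(c,eps,True).reshape(-1,2),c
E
python3 - <<'E'
from h import *
im,c=snap('wrist','w2.png')
z=np.load('w1.npz');c1=(z['K'],float(z['k']),z['p'],z['A'])
im1=z['im']
p2=project(c,[.535,-.25,.06])[0];print(p2)
np.savez('w2.npz',im=im,K=c[0],k=c[1],p=c[2],A=c[3])
q1,_=poly(comp(im1,(325,168)),4);q2,_=poly(comp(im,p2),4)
print(q1.tolist(),q2.tolist())
m=np.hstack([cv2.resize(im1[90:240,250:410],None,fx=2.5,fy=2.5,interpolation=2),cv2.resize(im[int(p2[1])-90:int(p2[1])+90,int(p2[0])-90:int(p2[0])+90],(375,375))])
cv2.imwrite('pics/c2.png',m)
E
```

```text
time_s: 1.8
position: [0.5461, -0.2045, 0.2378]
orientation: [-0.002, 0.809, 0.587, -0.001]
ft_force: [-0.2, -0.2, -0.3]
width: 0.0851
grasp_force: 0.0
[321.3838 262.6873]
[[335, 119], [302, 123], [300, 172], [295, 176], [299, 209], [359, 200], [357, 174]] [[341, 185], [302, 190], [300, 246], [294, 249], [301, 286], [363, 279], [363, 250], [354, 239]]
```

View pics/c2.png

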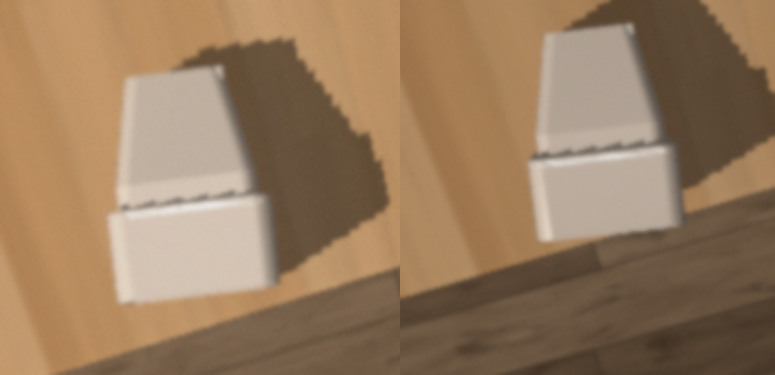

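```bash
python3 - <<'E'
from h import *
C=[]
for n in ('w1','w2'):
    z=np.load(n+'.npz');C.append((z['K'],float(z['k']),z['p'],z['A']))
a={'rimL':[(297.6,211.2),(298.2,287.7)],'rimR':[(360.4,203.6),(366.4,280)],'ledL':[(294,174.8),(293.4,248.8)],'ledR':[(356.4,168),(362.5,242)],
'footL':[(250+126/2.5,90+77/2.5),(231+145/2.083,172+33/2.083)],'footR':[(250+222/2.5,90+66/2.5),(231+232/2.083,172+24/2.083)]}
P={}
for k,v in a.items():
    P[k],e=tri(C,v);print(k,P[k],e)
u=P['rimL']+P['rimR']-P['ledL']-P['ledR'];u/=np.linalg.norm(u);print('axis',u,np.degrees(np.arctan2(u[1],u[0])))
w=P['rimR']-P['rimL'];w2=P['ledR']-P['ledL'];print(np.linalg.norm(w),np.linalg.norm(w2),np.degrees(np.arctan2(w[1],w[0])),np.degrees(np.arctan2(w2[1],w2[0])))
f=(P['footL']+P['footR'])/2;r=(P['rimL']+P['rimR'])/2;l=(P['ledL']+P['ledR'])/2;print(f,l,r,np.degrees(np.arctan2(*(r-f)[1::-1])),np.linalg.norm(r-f))
# same pixels on the expected heights, view 2
for k,h in (('rim',.072),('led',.064)): 
    q=plane(C[1],[a[k+'L'][1],a[k+'R'][1]],h);d=q[1]-q[0];print(k,q.mean(0),np.linalg.norm(d),np.degrees(np.arctan2(d[1],d[0])))
q=plane(C[1],[a['footL'][1],a['footR'][1]],.039);d=q[1]-q[0];print('foot',q.mean(0),np.linalg.norm(d))
E
```

```text
rimL [ 0.508  -0.2637  0.0682] [0.00022361266277659642, 0.00022361266277667606]
rimR [ 0.5696 -0.2754  0.0686] [7.217956615105917e-05, 7.217956615110712e-05]
ledL [ 0.5154 -0.229   0.0614] [0.0001468331599797467, 0.00014683315997968783]
ledR [ 0.5761 -0.2416  0.0626] [0.0002255132294077162, 0.0002255132294079263]
footL [ 0.5369 -0.1821  0.0369] [3.3579784864494345e-05, 3.3579784864361225e-05]
footR [ 0.5749 -0.19    0.0384] [0.00014409229718258764, 0.00014409229718241476]
axis [-0.1952 -0.9639  0.1812] -101.44888245703214
0.06264460043030859 0.062044015863204 -10.82884914812116 -11.691147026474534
[ 0.5559 -0.186   0.0377] [ 0.5457 -0.2353  0.062 ] [ 0.5388 -0.2695  0.0684] -101.59467887385213 0.09062007478365539
rim [ 0.5393 -0.268   0.072 ] 0.06176698602423689 -10.982835340944952
led [ 0.546  -0.2347  0.064 ] 0.061996386423459754 -12.08626726269879
foot [ 0.5559 -0.1858  0.039 ] 0.038550188385604374
```

```bash
python3 - <<'E'
from h import *
go([.520,-.355,.20],down(np.radians(-11.5),np.radians(50)))
E
```

```text
go [-0.1501  0.0209  0.0392] [ 0.0494  0.8722 -0.1082] rows 7.042400244966628 t 1.85
```

```bash
python3 inch.py '-0.150 0.021 0.039 0.049 0.872 -0.108 0.085;-0.150 0.021 0.039 0.049 0.872 -0.108 0.085;-0.150 0.021 0.039 0.049 0.872 -0.108 0.085;-0.150 0.021 0.039 0.049 0.872 -0.108 0.085;-0.150 0.021 0.039 0.049 0.872 -0.108 0.085;-0.150 0.021 0.039 0.049 0.872 -0.108 0.085;-0.150 0.021 0.039 0.049 0.872 -0.108 0.085;-0.150 0.021 0.039 0.049 0.872 -0.108 0.085'
python3 - <<'E'
from h import *
print(env.get_obs()['joints'])
T=down(np.radians(-11.5),np.radians(50));g=np.array([.541,-.2595,.036])+.023*T.as_matrix()[:,2]
go(g-.085*T.as_matrix()[:,2],T)
E
```

```text
time_s: 2.52
position: [0.5178, -0.3587, 0.1946]
orientation: [-0.271, 0.703, 0.569, 0.33]
ft_force: [-1.8, 0.8, -2.6]
width: 0.0849
grasp_force: 0.0
[-1.0777  0.7894  1.0685  0.5676  1.9691 -0.8334]
go [-0.0571  0.0031  0.1175] [ 0.0023 -0.0094 -0.008 ] rows 3.1327864175306903 t 2.5167
```

```bash
python3 inch.py '-0.057 0.003 0.117 0.002 -0.009 -0.008 0.085;-0.057 0.003 0.117 0.002 -0.009 -0.008 0.085;-0.057 0.003 0.117 0.002 -0.009 -0.008 0.085;-0.057 0.003 0.117 0.002 -0.009 -0.008 0.085;-0.057 0.003 0.117 0.002 -0.009 -0.008 0.085;-0.057 0.003 0.117 0.002 -0.009 -0.008 0.085'
python3 - <<'E'
from h import *
T=down(np.radians(-11.5),np.radians(50));g=np.array([.541,-.2595,.036])+.023*T.as_matrix()[:,2]
go(g,T)
im,c=snap('wrist','w3.png')
E
```

```text
time_s: 3.02
position: [0.5355, -0.3041, 0.084]
orientation: [-0.262, 0.701, 0.579, 0.324]
ft_force: [1.0, -0.3, 0.7]
width: 0.0849
grasp_force: 0.0
go [-0.0068 -0.0036  0.0882] [0.     0.0126 0.0116] rows 2.1240296782604955 t 3.0167
```

View pics/w3.png

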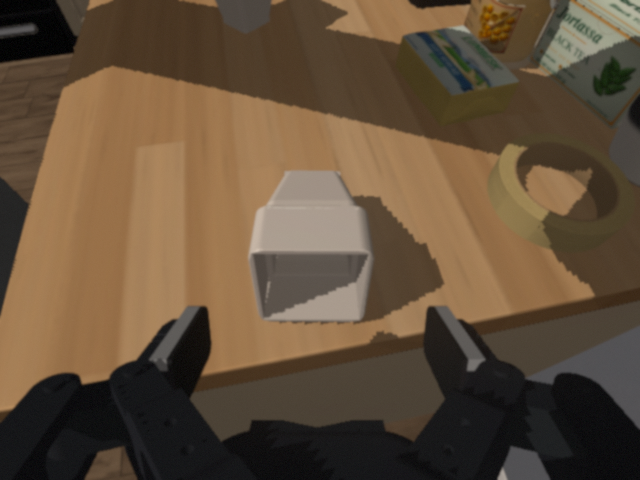

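```bash
python3 inch.py '-0.007 -0.004 0.04 0 0.012 0.012 0.085;-0.007 -0.004 0.088 0 0.012 0.012 0.085;-0.007 -0.004 0.088 0 0.012 0.012 0.085;-0.007 -0.004 0.088 0 0.012 0.012 0.085;-0.007 -0.004 0.088 0 0.012 0.012 0.085'
python3 - <<'E'
from h import *
T=down(np.radians(-11.5),np.radians(50));g=np.array([.541,-.2595,.036])+.023*T.as_matrix()[:,2]
go(g,T)
im,c=snap('wrist','w4.png')
E
```

```text
time_s: 3.48
position: [0.5444, -0.2426, 0.021]
orientation: [-0.267, 0.702, 0.573, 0.327]
ft_force: [0.3, 0.2, 0.4]
width: 0.0854
grasp_force: 0.0
go [0.0005 0.0001 0.0002] [ 0.0006 -0.0001 -0.0001] rows 0.011644110478693702 t 3.4833
```

```bash
python3 inch.py '0 0 0 0 0 0 0.055;0 0 0 0 0 0 0.055;0 0 0 0 0 0 0.055;0 0 0 0 0 0 0.055;0 0 0 0 0 0 0.055;0 0 0 0 0 0 0.055'
```

```text
time_s: 4.03
position: [0.5441, -0.2428, 0.0205]
orientation: [-0.267, 0.702, 0.573, 0.328]
ft_force: [-0.6, -5.2, 6.2]
width: 0.0658
grasp_force: 66.1
```

```bash
python3 - <<'E'
from h import *
T=down(np.radians(-11.5),np.radians(50));go(np.array([.535,-.24,.11]),T)
T2=down(np.radians(-11.5),np.radians(-26.5))
print(T2.as_matrix()[:,2])
go(np.array([.51,-.13,.15])+.023*T2.as_matrix()[:,2],T2)
E
```

```text
go [ 0.0692 -0.0095 -0.0567] [ 0.0017 -0.0013 -0.0012] rows 2.1575721298865056 t 4.0333
[-0.089  -0.4372 -0.8949]
go [ 0.1434 -0.0561  0.0017] [ 0.0006 -1.3365 -0.0022] rows 10.69212742844378 t 4.0333
```

```bash
python3 inch.py '0.035 -0.005 -0.028 0 0 0 0.055;0.069 -0.01 -0.057 0 0 0 0.055;0.069 -0.01 -0.057 0 0 0 0.055;0.143 -0.056 -0.02 0 -1.336 0 0.055;0.143 -0.056 -0.02 0 -1.336 0 0.055;0.143 -0.056 -0.02 0 -1.336 0 0.055;0.143 -0.056 -0.02 0 -1.336 0 0.055;0.143 -0.056 -0.02 0 -1.336 0 0.055'
python3 - <<'E'
from h import *
print(env.get_obs()['joints'])
T2=down(np.radians(-11.5),np.radians(-26.5))
go(np.array([.51,-.13,.15])+.023*T2.as_matrix()[:,2],T2)
E
```

```text
time_s: 4.7
position: [0.5042, -0.1554, 0.1431]
orientation: [-0.077, 0.769, 0.628, 0.094]
ft_force: [-0.0, 0.7, -3.0]
width: 0.065
grasp_force: 67.6
[-0.6622  0.332   1.6905  0.2312  1.2374 -0.5495]
go [0.012  0.0006 0.0171] [ 0.0003 -0.7064 -0.001 ] rows 5.651303725359136 t 4.7
```

```bash
python3 inch.py '0.012 0 0.017 0 -0.706 0 0.055;0.012 0 0.017 0 -0.706 0 0.055;0.012 0 0.017 0 -0.706 0 0.055;0.012 0 0.017 0 -0.706 0 0.055;0.012 0 0.017 0 -0.706 0 0.055;0.012 0 0.017 0 -0.706 0 0.055;0.012 0 0.017 0 -0.706 0 0.055;0.012 0 0.017 0 -0.706 0 0.055'
python3 - <<'E'
from h import *
T2=down(np.radians(-11.5),np.radians(-26.5))
go(np.array([.51,-.13,.15])+.023*T2.as_matrix()[:,2],T2)
s,cs=snap('side','s5.png');t,ct=snap('top')
p=project(cs,[.51,-.13,.12])[0].astype(int);q=project(ct,[.51,-.13,.12])[0].astype(int)
a=[cv2.resize(i[max(0,v[1]-75):v[1]+75,v[0]-75:v[0]+75],(400,400),interpolation=2) for i,v in((s,p),(t,q))]
cv2.imwrite('pics/c5.png',np.hstack(a));print(p,q)
E
```

```text
time_s: 5.37
position: [0.5071, -0.1378, 0.1274]
orientation: [0.14, 0.754, 0.618, -0.175]
ft_force: [-0.4, -0.7, -1.9]
width: 0.0652
grasp_force: 67.8
go [-0.0027  0.0012 -0.0009] [-0.0037 -0.0095  0.0044] rows 0.08935623496051547 t 5.3667
[397 180] [417 275]
```

View pics/c5.png

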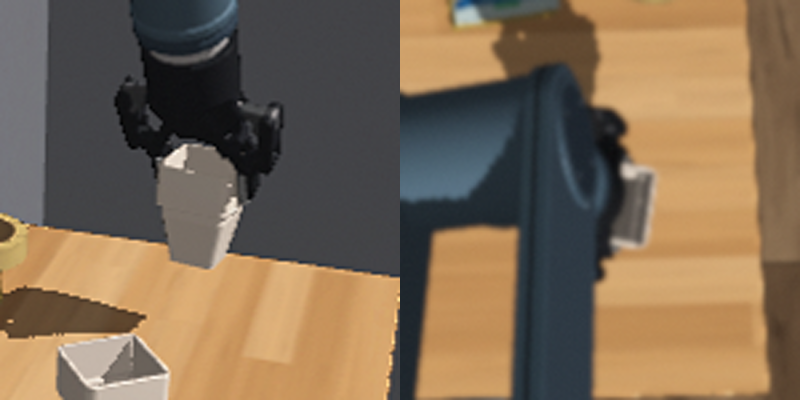

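```bash
python3 inch.py '0.016 0 0.031 0 0 0 0.055;0.031 0 0.063 0 0 0 0.055;0.031 0 0.063 0 0 0 0.055;0.031 0 0.063 0 0 0 0.055;0.0324 0 0.0657 0 0 0 0.055;0.0333 0 0.0675 0 0 0 0.055;0.0333 0 0.0675 0 0 0 0.055'
```

```text
time_s: 6.05
position: [0.5073, -0.1397, 0.0539]
orientation: [0.142, 0.755, 0.616, -0.175]
ft_force: [-0.1, -1.4, -1.0]
width: 0.065
grasp_force: 71.4
```

```bash
python3 inch.py '0.0005 0 0.001 0 0 0 0.055;0.0009 0 0.0018 0 0 0 0.055;0.0013 0 0.0027 0 0 0 0.055;0.0013 0 0.0027 0 0 0 0.055'
```

```text
time_s: 6.38
position: [0.5074, -0.1396, 0.0537]
orientation: [0.143, 0.754, 0.616, -0.176]
ft_force: [-4.7, 6.0, 21.6]
width: 0.0654
grasp_force: 74.2
```

```bash
python3 inch.py '-0.001 0 -0.002 0 0 0 0.085;-0.001 0 -0.002 0 0 0 0.085;-0.001 0 -0.002 0 0 0 0.085;-0.001 0 -0.002 0 0 0 0.085;-0.001 0 -0.002 0 0 0 0.085;-0.001 0 -0.04 0 0 0 0.085;-0.001 0 -0.08 0 0 0 0.085;-0.001 0 -0.12 0 0 0 0.085'
python3 - <<'E'
from h import *
go([.49,-.14,.24],down(np.radians(-11.5)))
E
```

```text
time_s: 7.05
position: [0.5169, -0.0879, 0.1584]
orientation: [0.14, 0.754, 0.616, -0.177]
ft_force: [0.6, -1.1, 0.4]
width: 0.0847
grasp_force: 0.0
go [-0.0865 -0.0164 -0.0484] [-0.0066  0.4549  0.0001] rows 3.6397512707414124 t 7.05
```

```bash
python3 inch.py '-0.086 -0.016 -0.048 -0.006 0.455 0 0.085;-0.086 -0.016 -0.048 -0.006 0.455 0 0.085;-0.086 -0.016 -0.048 -0.006 0.455 0 0.085;-0.086 -0.016 -0.048 -0.006 0.455 0 0.085;-0.086 -0.016 -0.048 -0.006 0.455 0 0.085;-0.086 -0.016 -0.048 -0.006 0.455 0 0.085'
python3 - <<'E'
from h import *
im,c=snap('wrist','w6.png')
np.savez('w6.npz',im=im,K=c[0],k=c[1],p=c[2],A=c[3])
print(c[2],project(c,[.51,-.13,.09]))
E
```

```text
time_s: 7.55
position: [0.4903, -0.1418, 0.2389]
orientation: [0.001, 0.776, 0.631, 0.0]
ft_force: [-0.5, -0.1, 0.7]
width: 0.0847
grasp_force: 0.0
[ 0.5052 -0.0686  0.3806] [[337.9302 201.7782]]
```

View pics/w6.png

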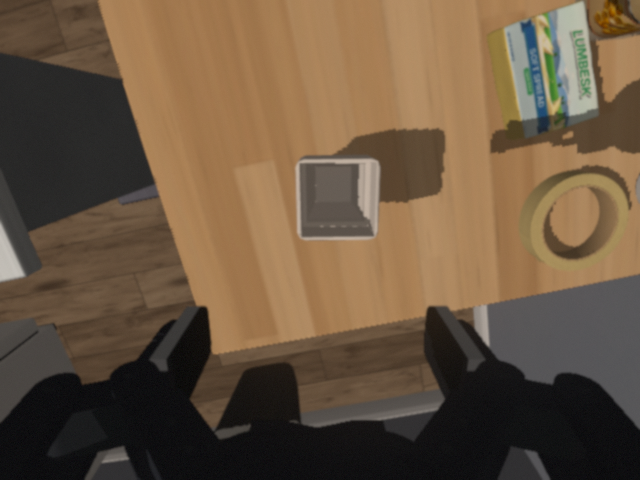

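```bash
cat >> h.py <<'E'
def rim(im,cam,near,z,vmin=60):
    """outer rim square cast on plane z: world centre, sides, yaw(deg, mod 90), pixel centre"""
    _,c=poly(comp(im,near,45,vmin),2)
    c=c.reshape(-1,2)
    w=plane(cam,c,z)[:,:2]
    (cx,cy),s,a=cv2.minAreaRect((w*1000).astype(np.float32))
    P=np.array([cx/1000,cy/1000,z]);px=project(cam,P)[0]
    print('rim',P,'size mm',s,'yaw',(a+45)%90-45,'px',px);return P,(a+45)%90-45,px
E
python3 - <<'E'
from h import *
z=np.load('w6.npz');c=(z['K'],float(z['k']),z['p'],z['A'])
P,a,px=rim(z['im'],c,(338,198),.09)
go([P[0],P[1]-.02,.185],down(np.radians(a)))
E
```

```text
rim [ 0.5277 -0.1156  0.09  ] size mm (40.486549377441406, 81.68370819091797) yaw 33.8167839050293 px [356.7663 179.467 ]
go [0.0124 0.0357 0.0532] [-0.0002  0.0014 -0.7922] rows 6.3375385630992325 t 7.6
```

```bash
python3 - <<'E'
from h import *
z=np.load('w6.npz');c=(z['K'],float(z['k']),z['p'],z['A'])
h=cv2.cvtColor(z['im'],cv2.COLOR_BGR2HSV)
print(h[198,285:390:3].tolist()); print(h[150:250:4,338].tolist())
E
```

```text
[[15, 129, 156], [15, 128, 157], [15, 131, 158], [15, 124, 160], [13, 47, 186], [16, 44, 134], [14, 48, 101], [13, 48, 95], [13, 52, 88], [15, 52, 88], [16, 47, 93], [13, 45, 103], [13, 45, 102], [16, 43, 102], [13, 45, 103], [17, 45, 103], [15, 45, 102], [13, 45, 102], [15, 45, 102], [15, 45, 103], [15, 45, 103], [14, 42, 103], [13, 45, 91], [14, 44, 86], [16, 44, 109], [14, 41, 179], [14, 41, 174], [15, 41, 192], [14, 42, 182], [14, 43, 161], [14, 43, 174], [15, 46, 144], [15, 112, 93], [15, 117, 89], [15, 116, 90]]
[[15, 117, 139], [15, 100, 92], [15, 43, 119], [15, 43, 182], [13, 48, 95], [13, 45, 103], [14, 47, 103], [13, 40, 101], [14, 42, 103], [12, 43, 102], [12, 43, 102], [16, 43, 101], [16, 43, 102], [16, 46, 95], [14, 47, 92], [13, 49, 93], [13, 49, 93], [15, 50, 91], [15, 46, 99], [14, 49, 98], [13, 45, 90], [15, 50, 91], [15, 45, 189], [15, 117, 168], [15, 118, 168]]
```

Saturation threshold 80 separates it cleanly.

```bash
sed -i 's/comp(im,near,45,vmin)/comp(im,near,80,vmin)/' h.py; python3 - <<'E'
from h import *
z=np.load('w6.npz');c=(z['K'],float(z['k']),z['p'],z['A'])
P,a,px=rim(z['im'],c,(338,198),.09)
go([P[0],P[1],.185],down(np.radians(a)))
E
```

```text
rim [ 0.5101 -0.1272  0.09  ] size mm (67.40518951416016, 66.2978515625) yaw -11.629142761230469 px [337.3787 198.4033]
go [0.0171 0.0168 0.0532] [0.0003 0.0014 0.001 ] rows 1.3989445000336678 t 7.6
```

```bash
python3 inch.py '0.017 0.017 0.053 0 0 0 0.085;0.017 0.017 0.053 0 0 0 0.085;0.017 0.017 0.053 0 0 0 0.085;0.017 0.017 0.053 0 0 0 0.085'
python3 - <<'E'
from h import *
im,c=snap('wrist','w7.png')
P,a,px=rim(im,c,project(c,[.51,-.127,.09])[0],.09)
z=np.load('w6.npz');c6=(z['K'],float(z['k']),z['p'],z['A'])
print(tri([c6,c],[(337.38,198.4),px]))
# grasp point 12mm below the rim
go([P[0],P[1],.090-.012-.023],down(np.radians(-11.5)))
E
```

```text
time_s: 7.93
position: [0.5104, -0.1249, 0.1845]
orientation: [-0.001, 0.773, 0.634, -0.001]
ft_force: [0.1, 0.1, -0.2]
width: 0.085
grasp_force: 0.0
rim [ 0.5107 -0.1256  0.09  ] size mm (71.2702865600586, 66.08145141601562) yaw -11.145378112792969 px [318.0241 242.1925]
(array([ 0.5101, -0.1297,  0.0774]), [0.00020688175238352773, 0.00020688175238356798])
go [ 0.0001 -0.0004  0.1308] [0.0006 0.0007 0.0035] rows 3.1370998858615944 t 7.9833
```

```bash
python3 inch.py '-0.003 0 0.04 0 0 0 0.085;-0.003 0 0.08 0 0 0 0.085;-0.003 0 0.12 0 0 0 0.085;-0.003 0 0.128 0 0 0 0.085;-0.003 0 0.128 0 0 0 0.085;-0.003 0 0.128 0 0 0 0.055;-0.003 0 0.128 0 0 0 0.055;-0.003 0 0.128 0 0 0 0.055'
python3 inch.py '0 0 0 0 0 0 0.055;0 0 0 0 0 0 0.055;0 0 0 0 0 0 0.055;0 0 -0.04 0 0 0 0.055;0 0 -0.08 0 0 0 0.055;0 0 -0.12 0 0 0 0.055;0 0 -0.15 0 0 0 0.055;0 0 -0.15 0 0 0 0.055'
```

```text
time_s: 8.65
position: [0.5127, -0.1308, 0.0614]
orientation: [0.003, 0.774, 0.633, 0.002]
ft_force: [-1.6, -0.1, 6.0]
width: 0.0651
grasp_force: 66.6
time_s: 9.32
position: [0.5147, -0.1317, 0.2175]
orientation: [0.009, 0.774, 0.633, 0.004]
ft_force: [1.8, -0.1, -1.5]
width: 0.0652
grasp_force: 69.3
```

```bash
python3 - <<'E'
from h import *
go([.49,.30,.23],down(np.radians(-11.5)))
E
```

```text
go [ 0.4182 -0.1096 -0.0164] [0.0185 0.0043 0.0011] rows 10.374796141342104 t 9.3167
```

```bash
python3 inch.py '0.418 -0.11 -0.016 0.018 0.004 0 0.055;0.418 -0.11 -0.016 0.018 0.004 0 0.055;0.418 -0.11 -0.016 0.018 0.004 0 0.055;0.418 -0.11 -0.016 0.018 0.004 0 0.055;0.418 -0.11 -0.016 0.018 0.004 0 0.055;0.418 -0.11 -0.016 0.018 0.004 0 0.055;0.418 -0.11 -0.016 0.018 0.004 0 0.055;0.418 -0.11 -0.016 0.018 0.004 0 0.055'
python3 inch.py '0.084 -0.021 0 0 0 0 0.055;0.084 -0.021 0 0 0 0 0.055;0.084 -0.021 0 0 0 0 0.055;0.084 -0.021 0 0 0 0 0.055;0.084 -0.021 0 0 0 0 0.055;0.084 -0.021 0 0 0 0 0.055'
python3 - <<'E'
from h import *
im,c=snap('wrist','w8.png');print(c[2])
g=project(c,[.5,.38,.099])[0];print(g)
np.savez('w8.npz',im=im,K=c[0],k=c[1],p=c[2],A=c[3])
rim(im,c,g,.099)
E
```

```text
time_s: 9.98
position: [0.491, 0.2047, 0.2213]
orientation: [-0.007, 0.774, 0.633, -0.003]
ft_force: [0.7, -1.0, -2.5]
width: 0.0651
grasp_force: 69.2
time_s: 10.48
position: [0.4876, 0.288, 0.2211]
orientation: [-0.007, 0.774, 0.633, -0.003]
ft_force: [-0.2, -0.5, -1.6]
width: 0.065
grasp_force: 69.2
[0.5045 0.3602 0.3632]
[310.3674  97.2535]
rim [0.5019 0.3801 0.099 ] size mm (67.06070709228516, 68.62298583984375) yaw -14.206787109375 px [313.1744  96.4135]
```

View pics/w8.png

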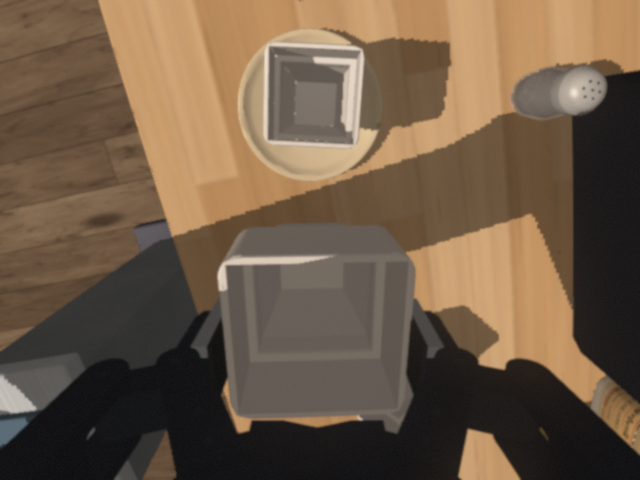

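```bash
python3 - <<'E'
from h import *
z=np.load('w8.npz');c=(z['K'],float(z['k']),z['p'],z['A'])
o=env.get_obs();q=plane(c,[(219,262),(414,260),(405,419),(233,415)],o['position'][2]+.0286)
m=q.mean(0);print(m-o['position'],rot(o['orientation']).inv().apply(m-o['position']),np.linalg.norm(np.diff(q,axis=0),axis=1))
go([.50,.322,.221],down(np.radians(-14.2)))
E
```

```text
[0.0005 0.0006 0.0286] [ 0.0008 -0.     -0.0286] [0.0636 0.0642 0.0653]
go [0.036  0.0051 0.0001] [-0.0151 -0.0031  0.0463] rows 0.8722963843259162 t 10.5333
```

```bash
python3 inch.py '0.036 0.005 0 -0.015 -0.003 0.046 0.055;0.036 0.005 0 -0.015 -0.003 0.046 0.055;0.036 0.005 0 -0.015 -0.003 0.046 0.055;0.036 0.005 0 -0.015 -0.003 0.046 0.055'
python3 - <<'E'
from h import *
im,c=snap('wrist','w9.png');print(c[2])
g=project(c,[.502,.38,.099])[0]
P,a,px=rim(im,c,g,.099)
z=np.load('w8.npz');c8=(z['K'],float(z['k']),z['p'],z['A'])
print(tri([c8,c],[(313.17,96.41),px]))
m=comp(im,g,80);cv2.imwrite('pics/m9.png',m)
go([P[0],P[1],.221],down(np.radians(a)))
E
```

```text
time_s: 10.87
position: [0.4998, 0.3222, 0.2209]
orientation: [-0.0, 0.789, 0.615, -0.0]
ft_force: [-0.4, -0.3, -2.7]
width: 0.065
grasp_force: 69.2
[0.5181 0.3945 0.3628]
rim [0.5023 0.3805 0.099 ] size mm (67.77259826660156, 69.77076721191406) yaw -14.151535034179688 px [299.9181 150.7648]
(array([0.502 , 0.3804, 0.0955]), [7.067841567366849e-05, 7.067841567358269e-05])
go [ 0.0573 -0.0118 -0.0001] [-0.0008  0.0001  0.    ] rows 1.4022900013290207 t 10.9167
```

```bash
python3 inch.py '0.056 -0.011 0 0 0 0 0.055;0.056 -0.011 0 0 0 0 0.055;0.056 -0.011 0 0 0 0 0.055;0.056 -0.011 0 0 0 0 0.055;0.056 -0.011 0 0 0 0 0.055'
python3 - <<'E'
from h import *
go([.5013,.3793,.127],down(np.radians(-14.2)))
E
```

```text
time_s: 11.33
position: [0.5025, 0.3792, 0.2209]
orientation: [-0.0, 0.789, 0.615, -0.0]
ft_force: [0.8, -0.7, -2.2]
width: 0.065
grasp_force: 69.1
go [-0.0001 -0.0011  0.0939] [-0.0006  0.0006  0.0014] rows 2.2530495530844186 t 11.3333
```

```bash
python3 inch.py '0 -0.001 0.03 0 0 0 0.055;0 -0.001 0.06 0 0 0 0.055;0 -0.001 0.08 0 0 0 0.055;0 -0.001 0.094 0 0 0 0.055;0 -0.001 0.094 0 0 0 0.055'
python3 inch.py '0 0 0.003 0 0 0 0.055;0 0 0.006 0 0 0 0.055;0 0 0.009 0 0 0 0.055;0 0 0.011 0 0 0 0.055;0 0 0.011 0 0 0 0.055'
```

```text
time_s: 11.75
position: [0.4996, 0.3781, 0.1234]
orientation: [-0.001, 0.789, 0.614, -0.004]
ft_force: [-0.3, 0.5, -2.0]
width: 0.0649
grasp_force: 69.1
time_s: 12.17
position: [0.5017, 0.3807, 0.1164]
orientation: [-0.0, 0.788, 0.615, 0.0]
ft_force: [0.1, -0.7, -2.4]
width: 0.0647
grasp_force: 69.1
```

```bash
python3 inch.py '0 0 0.003 0 0 0 0.055;0 0 0.006 0 0 0 0.055;0 0 0.008 0 0 0 0.055;0 0 0.008 0 0 0 0.055'
```

```text
time_s: 12.5
position: [0.5014, 0.3807, 0.1075]
orientation: [-0.0, 0.788, 0.615, -0.0]
ft_force: [0.8, 0.1, -3.5]
width: 0.0647
grasp_force: 69.2
```

```bash
python3 inch.py '0 0 0.001 0 0 0 0.055;0 0 0.002 0 0 0 0.055;0 0 0.003 0 0 0 0.055;0 0 0.003 0 0 0 0.055'
```

```text
time_s: 12.83
position: [0.5029, 0.3808, 0.1066]
orientation: [0.0, 0.788, 0.615, 0.002]
ft_force: [1.4, -2.3, 5.3]
width: 0.065
grasp_force: 69.6
```

```bash
python3 inch.py '0 0 0.001 0 0 0 0.055;0 0 0.002 0 0 0 0.055;0 0 0.002 0 0 0 0.055'
python3 inch.py '0 0 -0.004 0 0 0 0.085;0 0 -0.004 0 0 0 0.085;0 0 -0.004 0 0 0 0.085;0 0 -0.004 0 0 0 0.085;0 0 -0.004 0 0 0 0.085;0 0 -0.04 0 0 0 0.085;0 0 -0.08 0 0 0 0.085;0 0 -0.12 0 0 0 0.085'
python3 - <<'E'
from h import *
go([.51,.09,.24],down(np.radians(-14.2)))
E
```

```text
time_s: 13.08
position: [0.5042, 0.3809, 0.1062]
orientation: [0.001, 0.788, 0.615, 0.003]
ft_force: [1.2, -2.8, 11.1]
width: 0.0647
grasp_force: 70.1
time_s: 13.75
position: [0.5006, 0.3804, 0.2229]
orientation: [-0.001, 0.788, 0.615, -0.002]
ft_force: [1.9, 0.3, -0.2]
width: 0.0848
grasp_force: 0.0
go [-0.2794  0.0797 -0.0169] [-0.0033  0.0018  0.0021] rows 6.979044182059213 t 13.75
```

```bash
python3 inch.py '0 0 -0.04 0 0 0 0.085;-0.05 0.014 -0.06 0 0 0 0.085;-0.05 0.014 -0.06 0 0 0 0.085;-0.05 0.014 -0.06 0 0 0 0.085;-0.05 0.014 -0.06 0 0 0 0.085'
python3 - <<'E'
from h import *
im,c=snap('wrist','w10.png');print(c[2])
g=project(c,[.502,.38,.135])[0];rim(im,c,g,.135)
s,cs=snap('side','s10.png')
p=project(cs,[.502,.38,.09])[0].astype(int)
a=cv2.resize(s[p[1]-75:p[1]+75,p[0]-75:p[0]+75],(400,400),interpolation=2)
b=cv2.resize(im,(533,400))[:,66:466];cv2.imwrite('pics/c10.png',np.hstack([a,b]))
go([.51,.09,.24],down(np.radians(-14.2)))
E
```

```text
time_s: 14.17
position: [0.5028, 0.3283, 0.2825]
orientation: [-0.001, 0.789, 0.614, -0.0]
ft_force: [-0.2, 0.4, -0.8]
width: 0.0853
grasp_force: 0.0
[0.5213 0.4004 0.4244]
rim [0.5016 0.3823 0.135 ] size mm (67.3581314086914, 68.37171936035156) yaw -14.175498962402344 px [298.2537 155.4517]
go [-0.23    0.0658  0.0412] [-0.0031  0.0006  0.0019] rows 5.821363536814409 t 14.2667
```

View pics/c10.png

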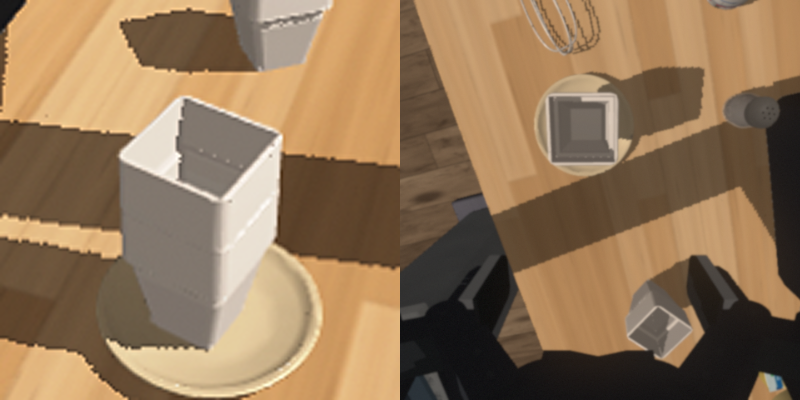

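```bash
python3 inch.py '-0.29 0.08 0.04 0 0 0 0.085;-0.29 0.08 0.04 0 0 0 0.085;-0.29 0.08 0.04 0 0 0 0.085;-0.29 0.08 0.04 0 0 0 0.085;-0.29 0.08 0.04 0 0 0 0.085;-0.29 0.08 0.04 0 0 0 0.085;-0.29 0.08 0.04 0 0 0 0.085;-0.29 0.08 0.04 0 0 0 0.085'
python3 - <<'E'
from h import *
im,c=snap('wrist','w11.png');print(c[2])
np.savez('w11.npz',im=im,K=c[0],k=c[1],p=c[2],A=c[3])
g=project(c,[.528,.101,.09])[0];P,a,px=rim(im,c,g,.09)
go([P[0],P[1],.20],down(np.radians(a)));go([P[0],P[1],.20],down(np.radians(a-90)))
print(env.get_obs()['joints'])
E
```

```text
time_s: 14.93
position: [0.5093, 0.024, 0.2404]
orientation: [-0.001, 0.789, 0.614, -0.002]
ft_force: [1.1, 0.4, 1.1]
width: 0.0846
grasp_force: 0.0
[0.5283 0.0963 0.3821]
rim [0.5293 0.1014 0.09  ] size mm (66.1681900024414, 66.28266143798828) yaw 37.92961883544922 px [318.0292 116.7277]
go [0.0798 0.0002 0.0403] [-0.0045 -0.0006 -0.9117] rows 7.293615942481916 t 14.9833
go [0.0798 0.0002 0.0403] [-0.0035  0.0027  0.6591] rows 5.272943417304547 t 14.9833
[-0.1708  0.1831  1.6098 -0.0011  1.3529  0.0791]
```

```bash
python3 inch.py '0.08 0 0.04 0 0 0.659 0.085;0.08 0 0.04 0 0 0.659 0.085;0.08 0 0.04 0 0 0.659 0.085;0.08 0 0.04 0 0 0.659 0.085;0.08 0 0.04 0 0 0.659 0.085;0.08 0 0.04 0 0 0.659 0.085;0.08 0 0.04 0 0 0.659 0.085'
python3 - <<'E'
from h import *
im,c=snap('wrist','w12.png');print(c[2])
g=project(c,[.529,.101,.09])[0];P,a,px=rim(im,c,g,.09)
z=np.load('w11.npz');c1=(z['K'],float(z['k']),z['p'],z['A'])
print(tri([c1,c],[(318.03,116.73),px]))
go([.5293,.1014,.057],down(np.radians(-52.07)))
E
```

```text
time_s: 15.57
position: [0.5289, 0.1077, 0.2016]
orientation: [-0.001, 0.945, 0.327, -0.001]
ft_force: [0.2, 0.2, -0.5]
width: 0.0848
grasp_force: 0.0
[0.5886 0.1531 0.3434]
rim [0.5313 0.1034 0.09  ] size mm (70.45358276367188, 65.69046020507812) yaw 38.18397903442383 px [322.7968 235.3776]
(array([0.5293, 0.1016, 0.0808]), [3.285548725191816e-05, 3.2855487251767555e-05])
go [-0.0033  0.0053  0.1448] [-0.0025  0.001   0.0069] rows 3.475818385435033 t 15.6167
```

```bash
python3 inch.py '-0.003 0.005 0.03 0 0 0.006 0.085;-0.003 0.005 0.07 0 0 0.006 0.085;-0.003 0.005 0.11 0 0 0.006 0.085;-0.003 0.005 0.143 0 0 0.006 0.085;-0.003 0.005 0.143 0 0 0.006 0.085;-0.003 0.005 0.143 0 0 0.006 0.085'
python3 inch.py '0 0 0 0 0 0 0.055;0 0 0 0 0 0 0.055;0 0 0 0 0 0 0.055;0 0 0 0 0 0 0.055;0 0 0 0 0 0 0.055;0 0 0 0 0 0 0.055'
```

```text
time_s: 16.12
position: [0.5286, 0.1006, 0.0584]
orientation: [-0.001, 0.946, 0.325, -0.002]
ft_force: [0.9, -0.5, 1.3]
width: 0.085
grasp_force: 0.0
time_s: 16.62
position: [0.5322, 0.1003, 0.0627]
orientation: [0.0, 0.946, 0.324, 0.003]
ft_force: [-1.2, 2.5, 6.8]
width: 0.0652
grasp_force: 67.1
```

```bash
python3 inch.py '0 0 -0.04 0 0 0 0.055;0 0 -0.08 0 0 0 0.055;0 0 -0.12 0 0 0 0.055;0 0 -0.16 0 0 0 0.055;0 0 -0.20 0 0 0 0.055;0 0 -0.20 0 0 0 0.055;0 0 -0.20 0 0 0 0.055'
python3 - <<'E'
from h import *
go([.485,.305,.263],down(np.radians(-14.2)))
E
```

```text
time_s: 17.2
position: [0.5319, 0.0998, 0.2641]
orientation: [0.001, 0.946, 0.324, 0.004]
ft_force: [-0.5, 0.3, -2.3]
width: 0.0649
grasp_force: 68.3
go [ 0.0888 -0.1908  0.0008] [ 0.0069 -0.005  -0.6628] rows 5.302587866892415 t 17.2
```

```bash
python3 inch.py '0.089 -0.191 0 0.006 -0.005 -0.663 0.055;0.089 -0.191 0 0.006 -0.005 -0.663 0.055;0.089 -0.191 0 0.006 -0.005 -0.663 0.055;0.089 -0.191 0 0.006 -0.005 -0.663 0.055;0.089 -0.191 0 0.006 -0.005 -0.663 0.055;0.089 -0.191 0 0.006 -0.005 -0.663 0.055;0.089 -0.191 0 0.006 -0.005 -0.663 0.055;0.089 -0.191 0 0.006 -0.005 -0.663 0.055'
python3 - <<'E'
from h import *
im,c=snap('wrist','w13.png');print(c[2]);o=env.get_obs()
g=project(c,[.502,.381,.135])[0];P,a,px=rim(im,c,g,.135)
h=o['position']+[0,0,.0273];g2=project(c,h)[0]
hP,_,_=rim(im,c,g2,h[2]);print(rot(o['orientation']).inv().apply(hP-o['position']))
go([.5015,.381,.263],down(np.radians(-14.2)))
E
```

```text
time_s: 17.87
position: [0.4825, 0.3051, 0.2586]
orientation: [-0.002, 0.789, 0.614, -0.005]
ft_force: [1.2, -0.0, -1.5]
width: 0.0647
grasp_force: 68.2
[0.5023 0.3776 0.4001]
rim [0.5014 0.382  0.135 ] size mm (66.41756439208984, 67.97545623779297) yaw -14.215438842773438 px [317.7146 116.6775]
rim [0.4836 0.3096 0.2862] size mm (77.20355987548828, 89.11487579345703) yaw -11.548454284667969 px [315.7929 333.9185]
[ 0.0051 -0.001  -0.0273]
go [ 0.0788 -0.001  -0.0044] [-0.0089  0.004  -0.0018] rows 1.892157744107911 t 17.9167
```

View pics/w13.png

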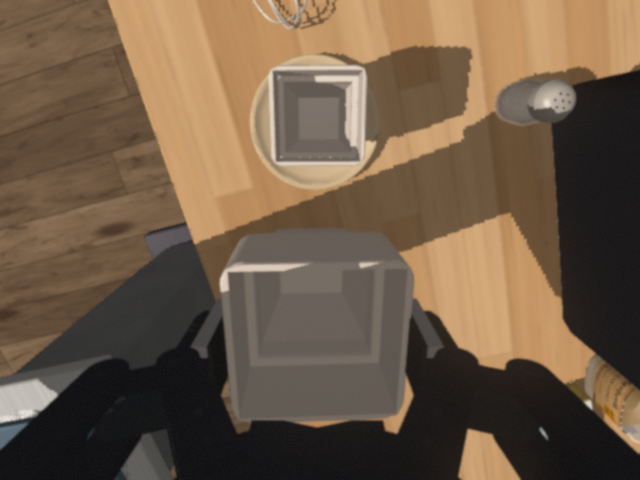

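```bash
python3 inch.py '0.08 -0.001 0 -0.008 0.004 0 0.055;0.08 -0.001 0 -0.008 0.004 0 0.055;0.08 -0.001 0 -0.008 0.004 0 0.055;0.08 -0.001 0 -0.008 0.004 0 0.055;0.08 -0.001 0 -0.008 0.004 0 0.055;0.08 -0.001 0 -0.008 0.004 0 0.055'
python3 - <<'E'
from h import *
z=plane
go([.5014,.382,.165],down(np.radians(-14.2)))
E
```

```text
time_s: 18.42
position: [0.5024, 0.3812, 0.2597]
orientation: [-0.0, 0.79, 0.613, 0.0]
ft_force: [0.7, -0.3, -1.1]
width: 0.0652
grasp_force: 68.2
go [ 0.0004 -0.0011  0.0947] [ 0.0001 -0.0008 -0.0025] rows 2.2709002324022505 t 18.4167
```

```bash
python3 inch.py '0 -0.001 0.03 0 0 -0.002 0.055;0 -0.001 0.06 0 0 -0.002 0.055;0 -0.001 0.08 0 0 -0.002 0.055;0 -0.001 0.095 0 0 -0.002 0.055;0 -0.001 0.095 0 0 -0.002 0.055;0 -0.001 0.095 0 0 -0.002 0.055'
python3 inch.py '0 0 0.003 0 0 0 0.055;0 0 0.006 0 0 0 0.055;0 0 0.009 0 0 0 0.055;0 0 0.012 0 0 0 0.055;0 0 0.012 0 0 0 0.055'
```

```text
time_s: 18.92
position: [0.5011, 0.3822, 0.1647]
orientation: [-0.0, 0.789, 0.614, 0.0]
ft_force: [-0.0, 0.4, -2.0]
width: 0.0648
grasp_force: 68.2
time_s: 19.33
position: [0.5011, 0.3835, 0.1526]
orientation: [-0.0, 0.788, 0.615, 0.001]
ft_force: [0.9, 0.1, -2.5]
width: 0.0652
grasp_force: 68.2
```

```bash
python3 inch.py '0 0 0.003 0 0 0 0.055;0 0 0.006 0 0 0 0.055;0 0 0.008 0 0 0 0.055;0 0 0.008 0 0 0 0.055'
```

```text
time_s: 19.67
position: [0.5016, 0.3835, 0.1447]
orientation: [-0.0, 0.788, 0.615, 0.001]
ft_force: [1.1, -0.1, -2.1]
width: 0.0648
grasp_force: 68.1
```

```bash
python3 inch.py '0 0 0.001 0 0 0 0.055;0 0 0.002 0 0 0 0.055;0 0 0.003 0 0 0 0.055;0 0 0.004 0 0 0 0.055;0 0 0.004 0 0 0 0.055'
```

```text
time_s: 20.08
position: [0.5033, 0.3839, 0.1438]
orientation: [0.001, 0.788, 0.615, 0.004]
ft_force: [1.1, -2.8, 12.2]
width: 0.0649
grasp_force: 69.1
```

Contact at the predicted 0.1437 height: home. Release, retreat and check.

```bash
python3 inch.py '0 0 -0.003 0 0 0 0.085;0 0 -0.003 0 0 0 0.085;0 0 -0.003 0 0 0 0.085;0 0 -0.003 0 0 0 0.085;0 0 -0.003 0 0 0 0.085;0 0 -0.04 0 0 0 0.085;0 0 -0.08 0 0 0 0.085;0 0 -0.12 0 0 0 0.085'
python3 inch.py '0 0 -0.04 0 0 0 0.085;-0.08 0 -0.05 0 0 0 0.085;-0.08 0 -0.05 0 0 0 0.085;-0.08 0 -0.05 0 0 0 0.085;-0.08 0 -0.05 0 0 0 0.085;-0.08 0 -0.05 0 0 0 0.085'
python3 - <<'E'
from h import *
im,c=snap('wrist','w14.png')
g=project(c,[.502,.381,.171])[0];rim(im,c,g,.171)
s,cs=snap('side','s14.png')
p=project(cs,[.502,.38,.1])[0].astype(int)
a=cv2.resize(s[p[1]-100:p[1]+100,p[0]-100:p[0]+100],(400,400),interpolation=2)
b=cv2.resize(im,(533,400))[:,66:466];cv2.imwrite('pics/c14.png',np.hstack([a,b]))
E
```

```text
time_s: 20.75
position: [0.5002, 0.383, 0.2608]
orientation: [-0.001, 0.788, 0.615, -0.001]
ft_force: [1.1, 0.6, -0.9]
width: 0.0849
grasp_force: 0.0
time_s: 21.25
position: [0.4816, 0.3058, 0.3106]
orientation: [-0.001, 0.789, 0.615, 0.001]
ft_force: [-0.2, -0.2, 0.5]
width: 0.0848
grasp_force: 0.0
rim [0.5028 0.3821 0.171 ] size mm (66.51207733154297, 71.12689971923828) yaw -14.120811462402344 px [319.5579 118.4866]
```

View pics/c14.png

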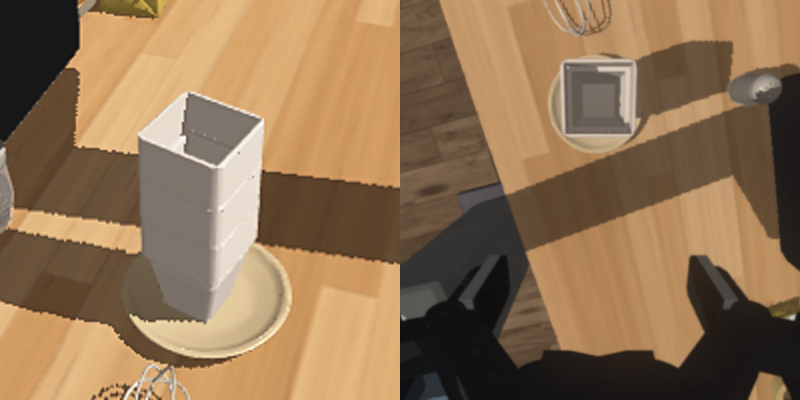

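The side crop shows three aligned collars with thin, even seams, standing upright on the saucer. The wrist crop shows the rim square and the gripper well clear.

```bash
python3 -c "
from station import env
print(env.sign_off())"
```

```text
the job is handed in; nothing more can be done
None
```

All three pots are nested upright on the saucer, the two added ones seated at their expected heights; the bystanders were not touched, and I handed the job in at about 21 s.

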